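# Sweep the garlic into the pan

### The arm

A 6-joint arm with a two-finger parallel gripper is mounted at the origin on the work surface. World frame = base frame: x ahead of the robot, y to its left, z up, the work surface at z = 0. Lengths are in mm, angles in rad, forces in N, time in s.
With the tool pointing down it reaches from about 350 to 875 mm from the base axis. Payload 4.2 kg.
Tool frame: the origin (TCP) lies midway between the tips of the shut fingers; the grasp point (between the pads) lies 19 mm behind it; z points along the fingers, y is the direction in which the jaws open and shut (so a half turn about z gives the same grasp; the last joint's range is limited). The gripper opens to 85 mm and grips with 20 to 120 N. Pads are 22 mm wide; open, the fingers measure 114 mm over their backs; the gripper's body (76 mm by 85 mm) begins 54 mm behind the grasp point. The pads swing forward as they close: fully open they stand 13 mm farther back than shut.
Start: joints at [0.259, 0.385, 0.008, 0, -1.194, -0.259], TCP at [624.979, 0.025, 231.312] pointing down, gripper open.
Joint ranges: [-3.14, 3.14], [-1.21, 2.06], [-1.07, 1.41], [-3.16, 2.05], [-2.99, -0.16], [-3.1, 3.1]. Speed limits (rad/s): [2.79, 2.79, 3.14, 3.14, 3.14, 3.14].

### API

Orientations are given as a unit quaternion [x, y, z, w].
In Python, from bench import readout, optics, workorder, nets gives the robot as it stands. The module is installed in compiled form; this text tells all that it offers.
- The arm moves only by the tool move_arm, never from a script. Its argument "steps" is a list of rows, each a list of 7 numbers: the opening, from -1 (shut) to 1 (fully open), so that 0 is half open, then the shift along the world's x, y, z in mm, then the turn, a rotation vector about the world's x, y, z in rad. In form: [[gripper, tx, ty, tz, wx, wy, wz], ...]. A call has 1 to 5 rows; each row is the pose to reach, as a shift and turn from the pose commanded when the call began; what a row does not reach only later rows make up. A row lasts 1/12 s, in which the tool goes at most 41.7 mm and 7.16 degrees, less where a joint would pass 70% of its speed; a pose out of reach is approached as far as the arm can. A call with a gripper value outside its range is refused whole. The fingers move at their own pace and stop on an object; the grip force is fixed at half the most. Time passes only in rows, so rows that repeat a pose let the fingers close. It gives the time, the measured TCP pose, the force and the opening at its end, in the units of the state.
- readout.read_state(): the state, without advancing time (a new reading comes with each control period).
- optics.get_image(name): name is "scene" or "side" or "wrist"; returns a dict with "frame" (480x640x3 uint8, blue, green, red), "fx", "fy", "cx", "cy" (pixels), "rvec" (rotation vector, rad) and "tvec" (3), from world to camera coordinates, as OpenCV has them. Camera axes: x right, y down, z forward; pixel columns grow to the right and rows downward; lengths in mm; the calibration is good to about 2 mm. The wrist camera is an equidistant fisheye: a pixel r from the principal point sees the ray r / f radians off the axis. A picture is of the moment at which its call begins. There is no depth.
- workorder.job_done(): hands the job in, once; it reports no verdict.
Trained networks look in a picture, given as the dict that the camera call returned (one of the last four; its "shot" number tells which), for a name from the list of things; names that differ only in an ending like _2 or _b are one class to them, and where a whole thing is asked for, a point or a joint stands for the part that bears it (a point fixed in the world has none). Each returns a list of dicts, best first, with "conf" (0 to 1); they miss things now and then, are a little off and sometimes report something else, mostly with a low value. They report only what shows in the picture. A call takes as long as a camera call. They do not tell look-alikes from the thing itself.
- nets.silhouettes(name, picture): "region" (480x640 bool, what is visible of it) and "extent" ([left, top, right, bottom] in pixels, round what is visible of it).
- nets.tip_of(name, picture): "uv" ([column, row] in pixels: a listed point, or the origin of a listed thing).
The state is a dict: "clock": time; "joints": joint angles; "joint_vel": joint speeds; "joint_efforts": joint torques, N m; "position": TCP position; "ee_rot": TCP orientation; "contact_force": force on the tool from outside, world axes, zero at the start; "wrist_torque": the same for the moment, N m; "gripper_width": finger opening in mm.
Only numpy, scipy, OpenCV 4.12 (cv2) and the standard library are available. Lean on these libraries where they do the work, as an engineer would, in place of code of your own. Each camera call takes 0.05 s, during which the arm holds its last target.

### The job

Sweep the three garlic bulbs off the raised dark slate slab into the steel pan at one end of it, pushing them gently with the fingers: do not squeeze them, pick them up or let them go anywhere else. Leave the red-lidded jar on the slab, and the brass weight and the yellow tin on the counter, standing where they are.

Things in the scene. Friction and masses are not known exactly. Their poses are not given: they have to be found in the camera images.
- slab: the fixed sorting slab, dark grey slate on a wooden plinth: 240 mm along its x, 280 mm along its y, 60 mm high, no rim. Origin: centre of its underside. x points away from the robot at yaw 0, y to its left; a pan at each y end. Bulbs and jar start in two rows of two along y: rows about 100 mm apart in x, places in a row about 140 mm apart; who stands where varies, so the jar may block a bulb's way
- steel_pan: the bare steel pan that the bulbs go into: 240 mm along x, 140 along y, 54 high, walls and floor 3 mm, open top; fixed. Origin: centre of the underside, on the counter. It stands 2 mm off one end of the slab (+y or -y, varies), in line with and parallel to it, its rim 6 mm below the slab's upper face
- blue_pan: an empty blue plastic pan at the other end of the slab, not to be used: 240 mm along x, 140 along y, 54 high, walls and floor 3 mm, open top; fixed. Origin: centre of the underside, on the counter. It stands 2 mm off one end of the slab (+y or -y, varies), in line with and parallel to it, its rim 6 mm below the slab's upper face
- garlic1_center (a point): a loose cream garlic bulb with faint purple stripes, about 50 g: 48 mm in diameter (widest 14 mm above its flat underside, which is 36 mm across), 44 mm tall. This point is on its axis, 16 mm above the underside. It starts upright on the slab; pushed low it slides without tipping
- garlic2_center (a point): a loose cream garlic bulb with faint purple stripes, about 50 g: 48 mm in diameter (widest 14 mm above its flat underside, which is 36 mm across), 44 mm tall. This point is on its axis, 16 mm above the underside. It starts upright on the slab; pushed low it slides without tipping
- garlic3_center (a point): a loose cream garlic bulb with faint purple stripes, about 50 g: 48 mm in diameter (widest 14 mm above its flat underside, which is 36 mm across), 44 mm tall. This point is on its axis, 16 mm above the underside. It starts upright on the slab; pushed low it slides without tipping
- jar: a closed glass spice jar with a red lid, loose, standing on the slab among the bulbs, 48 mm in diameter, 65 mm tall, about 220 g; origin: centre of its underside. Not to be moved
- weight: a brass weight with a knob, loose on the counter outside one of the pans, 36 mm in diameter, 45 mm tall; origin: centre of its underside. Not to be moved
- tin: a round tin with a yellow label, loose on the counter outside one of the pans, 54 mm in diameter, 60 mm tall; origin: centre of its underside. Not to be moved
- garlic1: the same bulb as garlic1_center; origin: centre of its underside
- garlic2: the same bulb as garlic2_center; origin: centre of its underside
- garlic3: the same bulb as garlic3_center; origin: centre of its underside
Mind the look-alikes: they are no part of the job. Leave any blue, green or turquoise look-alike of the garlic3 alone.

How it is judged:
By the outcome, as a careful person would: the job done as asked, in the order asked, and still so for the second after the job is handed in, with the robot touching nothing.
It also fails if it takes over 64 s, if anything falls off the work surface, if the arm or the gripper's body presses on something with over 40 N, if the wrist force passes 120 N, or if a joint passes its speed limit or range.

## Working session

There is one attempt and no reset: what is moved stays moved. The work goes in short steps, Python scripts to look and compute and a tool call to move; the robot and the scene stay as the last step left them, time stands still between calls to the robot, and variables do not carry over. Pictures are saved under pics/ and viewed, and the job is handed in when it is done.

Besides the shell and the picture viewer there is one more tool, called after ">>>" as a command line: name --pt "numbers of a row" for each row, then --argument value for the rest. move_arm: Moves the arm, as the interface text tells. Its arguments: {"type":"object","properties":{"steps":{"type":"array","items":{"type":"array","items":{"type":"number"}}}},"required":["steps"]}

```bash
mkdir -p pics; ls; python3 - <<'E'
from bench import readout, optics, nets
import cv2
print(readout.read_state())
for n in ["scene","side"]:
    p=optics.get_image(n); cv2.imwrite(f"pics/{n}0.png",p["frame"])
    print(n,p["fx"],p["cx"],p["rvec"],p["tvec"])
    for o in ["garlic1_center","jar","steel_pan","blue_pan","slab","weight","tin"]:
        r=nets.tip_of(o,p); print(o,[(x["uv"],round(x["conf"],2)) for x in r])
E
```

```text
pics
{'clock': 0.0, 'joints': array([ 2.58573501e-01,  3.85519335e-01,  6.62964927e-03, -5.19804847e-04,
       -1.19395488e+00, -2.58648393e-01]), 'joint_vel': array([ 6.34414913e-04,  1.97002761e-03,  3.53404680e-04, -4.15798129e-04,
       -2.50096094e-03, -9.21141375e-05]), 'joint_efforts': array([-9.55001960e-04, -3.92286408e+01,  1.88399577e+01,  4.18616563e+00,
       -4.72148502e-03,  8.27910434e-07]), 'position': array([6.24424768e+02, 1.07645345e-02, 2.30242436e+02]), 'ee_rot': array([-0.7070121 ,  0.70720066,  0.0007237 , -0.00076383]), 'contact_force': array([-0.02149858,  0.41061634,  0.35419669]), 'wrist_torque': array([-0.01365562, -0.00582404,  0.03344907]), 'gripper_width': 85.40578016356346}
scene 445.3000587359032 316.8586628606229 [ 0.88800691  2.42133915 -1.19146774] [ 477.46309523 -200.23140998 1460.95063122]
garlic1_center [([354.4, 247.8], 0.82)]
jar [([378.9, 238.0], 0.59)]
steel_pan [([401.1, 297.2], 0.9)]
blue_pan [([304.3, 210.9], 0.62)]
slab [([348.2, 246.9], 0.57)]
weight [([485.8, 345.2], 0.81)]
tin [([262.0, 178.6], 0.86), ([350.9, 212.6], 0.43), ([354.6, 246.2], 0.2)]
side 435.9185272808333 321.69539072882543 [ 1.96153857 -0.73821109  0.44244623] [-482.75589071  283.42917287  614.93504963]
garlic1_center [([277.7, 248.0], 0.84), ([190.9, 231.4], 0.73), ([442.2, 437.4], 0.47)]
jar [([244.5, 266.9], 0.9)]
steel_pan []
blue_pan [([336.2, 348.1], 0.71)]
slab [([276.6, 296.0], 0.67)]
weight [([192.4, 233.8], 0.47)]
tin [([441.1, 438.5], 0.9), ([267.8, 288.6], 0.66), ([275.2, 253.4], 0.4)]
```

View pics/scene0.png

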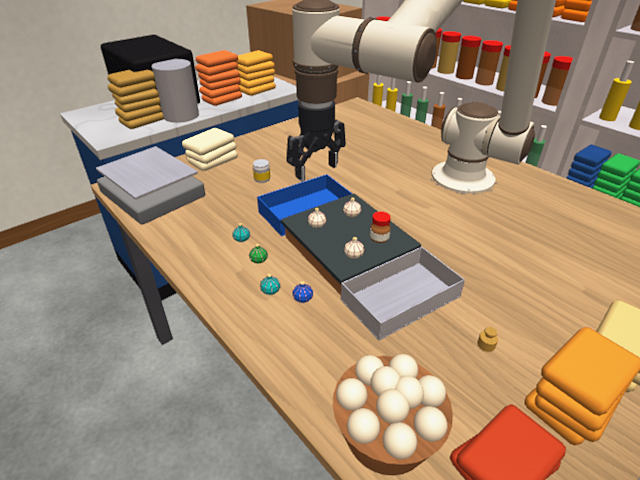

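View pics/side0.png

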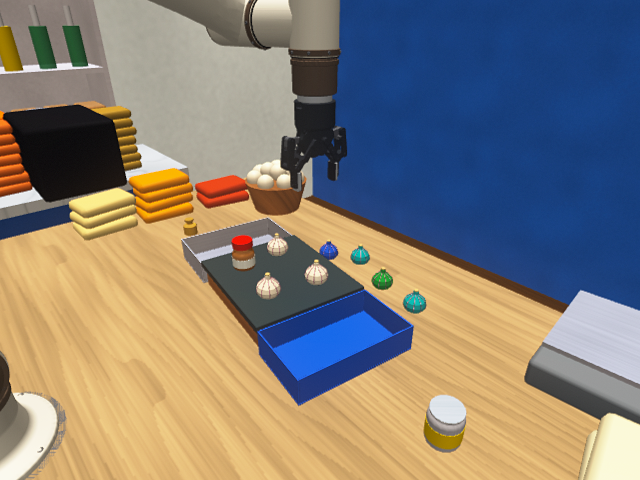

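```bash
python3 - <<'E'
from bench import readout, optics, nets
import cv2
p=optics.get_image("wrist"); cv2.imwrite("pics/wrist0.png",p["frame"])
print(p["fx"],p["cx"],p["cy"],p["rvec"],p["tvec"])
for o in ["garlic1_center","jar","steel_pan","blue_pan","slab","weight","tin"]:
        r=nets.tip_of(o,p); print(o,[(x["uv"],round(x["conf"],2)) for x in r])
E
```

```text
371.64829954431775 319.20508076588993 244.37497884431713 [1.25904819e-03 3.11087864e+00 4.33281750e-01] [624.45078932 -37.40757053 378.93768362]
garlic1_center [([350.9, 337.3], 0.78), ([483.2, 202.7], 0.19)]
jar []
steel_pan [([357.7, 395.9], 0.71)]
blue_pan [([428.1, 38.7], 0.67)]
slab [([392.6, 236.5], 0.72)]
weight [([366.3, 170.9], 0.48)]
tin [([357.2, 399.1], 0.2)]
```

View pics/wrist0.png

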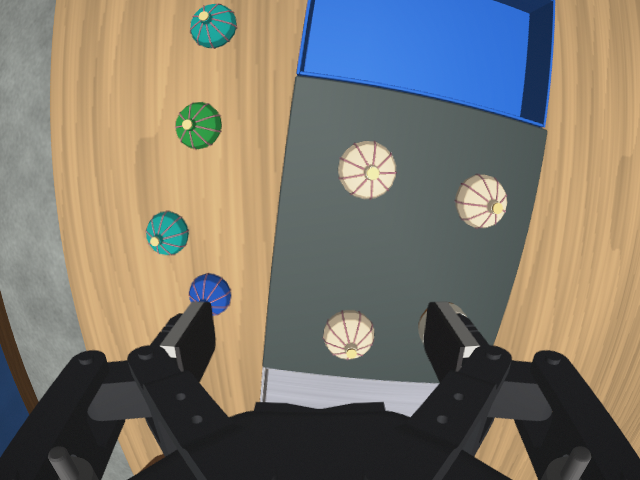

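```bash
cat > h.py <<'E'
import numpy as np, cv2
from bench import optics, nets, readout
def ray(p,uv,fish):
    R=cv2.Rodrigues(np.array(p["rvec"],float))[0]; t=np.array(p["tvec"],float)
    a=(np.array(uv,float)-[p["cx"],p["cy"]])/[p["fx"],p["fy"]]
    if fish:
        r=np.linalg.norm(a); d=np.array([*(a/r*np.sin(r)),np.cos(r)]) if r>1e-9 else np.array([0,0,1.])
    else: d=np.array([*a,1.])
    return -R.T@t, R.T@d
def atz(p,uv,z,fish=False):
    c,d=ray(p,uv,fish); return c+d*(z-c[2])/d[2]
E
python3 - <<'E'
from h import *
np.set_printoptions(precision=1,suppress=True)
W=optics.get_image("wrist");S=optics.get_image("scene");D=optics.get_image("side")
print("tops W z104",[atz(W,u,102,True)[:2] for u in [(372,173),(497,209),(351,353)]])
print("slab corners W",[atz(W,u,60,True)[:2] for u in [(297,75),(546,127),(263,367)]])
print("pan",[atz(W,u,54,True)[:2] for u in [(297,75),(545,126)]])
print("scene c z76",[atz(S,u,76)[:2] for u in [(317,218),(352,208),(354,248)]])
print("side c z76",[atz(D,u,76)[:2] for u in [(277,246),(316,273),(267,289)]])
print("jar lid top", atz(S,(381,215),125)[:2],atz(D,(242,241),125)[:2], "base net",atz(S,(378.9,238),60)[:2],atz(D,(244.5,266.9),60)[:2])
print("weight",atz(S,(486,346),0)[:2],"tin",atz(S,(262,178.6),0)[:2],atz(D,(441,440),0)[:2])
print("slab corner scene", [atz(S,u,60)[:2] for u in [(287,225),(343,284),(420,248),(352,190)]])
print("slab corner side", [atz(D,u,60)[:2] for u in [(202,268),(262,327),(362,287),(293,235)]])
print("steel pan scene rim outer", [atz(S,u,54)[:2] for u in [(343,285),(380,322),(463,282),(421,250)]])
for n,P,f in(("W",W,1),("S",S,0),("D",D,0)):
  for r in nets.silhouettes("garlic1",P):
    e=np.array(r["extent"]); print(n,round(r["conf"],2),e,atz(P,((e[0]+e[2])/2,(e[1]+e[3])/2),80,f)[:2])
E
```

```text
tops W z104 [array([585.7, -45.2]), array([481.4, -20.1]), array([597.3, 106.4])]
slab corners W [array([ 642.9, -125. ]), array([409.3, -94.3]), array([681.9, 151.2])]
pan [array([ 643.2, -126.1]), array([406.5, -95.6])]
scene c z76 [array([583.4, -48.1]), array([482.9, -23. ]), array([596.3, 102.3])]
side c z76 [array([595. ,  99.9]), array([585.6, -47.1]), array([476.7, -29.6])]
jar lid top [503.1  95.6] [500.6  89.6] base net [507.5 100.1] [502.7  93.2]
weight [544.5 443.6] tin [ 506.3 -418.8] [ 502.5 -420.4]
slab corner scene [array([647.9, -91.9]), array([687.4, 163.3]), array([460.9, 191.7]), array([ 401.4, -107.1])]
slab corner side [array([431.5, 149.3]), array([ 414.7, -101.5]), array([ 637. , -128.4]), array([676.1, 145.6])]
steel pan scene rim outer [array([685.2, 161.1]), array([701.4, 288.1]), array([476. , 326.6]), array([458.7, 194. ])]
W 0.93 [459.6 172.5 509.8 228.8] [482.8 -23.2]
W 0.87 [188.4 275.8 234.2 314.5] [720.4  62.4]
W 0.76 [338.  141.7 396.8 199.8] [586.2 -45.1]
W 0.75 [146.6 210.7 187.9 255.2] [755.8   5.2]
W 0.69 [175.1  99.8 222.1 150.4] [721.7 -84.5]
W 0.62 [325.5 307.6 377.  358.4] [595.6  98.9]
W 0.59 [190.2   2.3 235.4  51. ] [ 710.2 -167. ]
S 0.88 [291.5 280.7 310.8 302.6] [784.4 138.6]
S 0.8 [306.8 207.6 322.6 226.2] [588.4 -51.3]
S 0.75 [343.9 193.9 359.7 218.6] [481.8 -25.1]
S 0.67 [343.9 236.9 362.6 258.2] [600.  103.4]
S 0.66 [262.  277.9 276.4 293.3] [824.6  80.5]
S 0.61 [250.3 245.3 265.9 258.9] [779.4 -27.5]
S 0.58 [233.9 221.4 253.3 242.5] [ 762.6 -115.4]
D 0.82 [404.  290.9 426.6 310.7] [ 654.9 -244.8]
D 0.77 [369.1 267.1 392.2 290.3] [ 663.6 -152.5]
D 0.76 [253.9 274.1 281.6 301.4] [477.  -32.1]
D 0.75 [299.9 259.7 327.8 282.7] [582.6 -43.9]
D 0.72 [263.  231.3 287.8 255. ] [596.1 107.3]
D 0.72 [352.5 244.3 368.6 265.7] [702.7 -59.2]
D 0.67 [321.9 239.3 340.9 259.8] [671.7   0.7]
```

The wrist picture shows bulbs at pixels (368,170), (483,201) and (349,334), with the jar hidden at (440,325). The pixels place the bulbs at about (585,-46), (481,-24) and (596,101), the jar at (502,94), and the slab at (545,28) with yaw about -0.135. The steel pan is at the +y end. I'll use the partly open fingers as a cup and take the bulb nearest the pan first.

>>> move_arm --pt "-0.3 -18 24 0 0 0 -0.07" --pt "-0.3 -36 47 0 0 0 -0.135" --pt "-0.3 -36 47 -40 0 0 -0.135" --pt "-0.3 -36 47 -80 0 0 -0.135" --pt "-0.3 -36 47 -80 0 0 -0.135"

```text
clock: 1.92
position: [583.4, 46.5, 143.9]
ee_rot: [-0.657, 0.754, 0.004, -0.006]
contact_force: [-1.6, -0.2, -1.9]
gripper_width: 30.0
```

```bash
python3 - <<'E'
from h import *
np.set_printoptions(precision=1,suppress=True)
s=readout.read_state();print(s["clock"],s["position"],s["gripper_width"],s["ee_rot"])
W=optics.get_image("wrist");cv2.imwrite("pics/w1.png",W["frame"])
print(readout.read_state()["position"])
E
```

```text
1.9167 [583.4  46.5 143.9] 29.97654250556117 [-0.7  0.8  0.  -0. ]
[586.2  46.4 147.8]
```

View pics/w1.png

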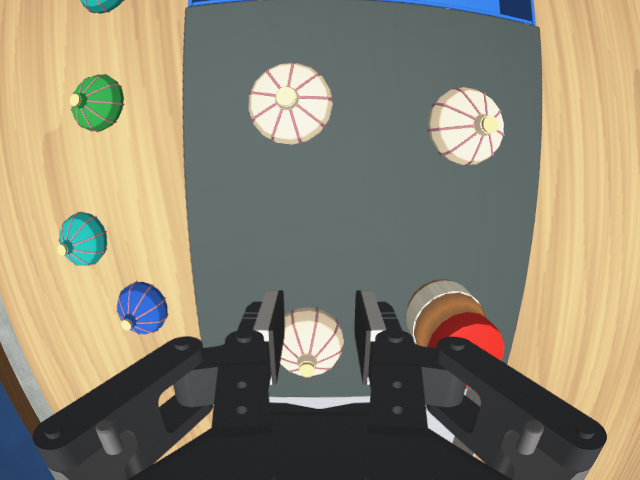

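The fingers are 30 mm apart and square to the slab, and the first bulb, pixel (312,342), lies centred between them. Going down behind it.

>>> move_arm --pt "-0.3 0 0 -30 0 0 0" --pt "-0.3 0 0 -60 0 0 0" --pt "-0.3 0 0 -74 0 0 0" --pt "-0.3 0 0 -80 0 0 0" --pt "-0.3 0 0 -82 0 0 0"

```text
clock: 2.38
position: [590.3, 46.9, 70.3]
ee_rot: [-0.658, 0.753, -0.001, 0.0]
contact_force: [1.4, -0.1, 0.2]
gripper_width: 30.1
```

>>> move_arm --pt "-0.3 1 8 0 0 0 0" --pt "-0.3 2 16 0 0 0 0" --pt "-0.3 3 24 0 0 0 0" --pt "-0.3 4 32 0 0 0 0" --pt "-0.3 5 40 0 0 0 0"

```text
clock: 2.8
position: [594.6, 88.3, 70.3]
ee_rot: [-0.658, 0.753, -0.0, 0.001]
contact_force: [-0.2, 0.1, 0.4]
gripper_width: 29.8
```

```bash
python3 - <<'E'
from h import *
W=optics.get_image("wrist");S=optics.get_image("scene")
cv2.imwrite("pics/w2.png",np.hstack([cv2.resize(W["frame"],(400,300)),S["frame"][150:450,200:600]]))
s=readout.read_state();print(s["clock"],s["position"],s["contact_force"])
E
```

```text
2.9 [594.52920584  88.74934129  69.8409267 ] [-0.30877622  0.16382662  0.47277865]
```

View pics/w2.png

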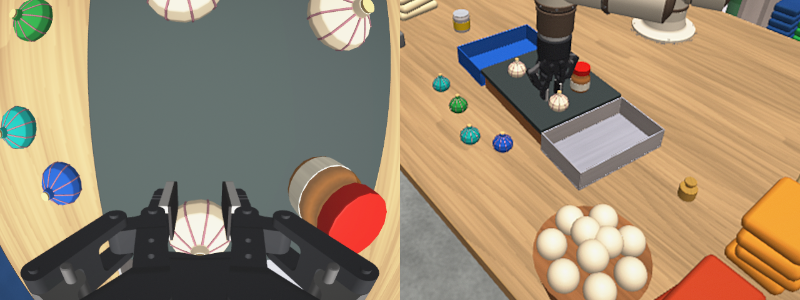

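>>> move_arm --pt "-0.3 4 7 0 0 0 0" --pt "-0.3 7 15 0 0 0 0" --pt "-0.3 10 23 0 0 0 0" --pt "-0.3 12 31 0 0 0 0" --pt "-0.3 13 39 0 0 0 0"

```text
clock: 3.32
position: [607.5, 126.9, 69.2]
ee_rot: [-0.658, 0.753, -0.0, 0.0]
contact_force: [0.5, 0.3, 0.0]
gripper_width: 30.0
```

```bash
python3 - <<'E'
from h import *
W=optics.get_image("wrist");S=optics.get_image("scene")
cv2.imwrite("pics/w3.png",np.hstack([cv2.resize(W["frame"],(400,300)),S["frame"][150:450,200:600]]))
s=readout.read_state();print(s["clock"],s["position"],s["contact_force"])
E
```

```text
3.4167 [607.34998956 127.45434096  69.20115141] [-0.40411324  0.26916778 -0.14743016]
```

View pics/w3.png

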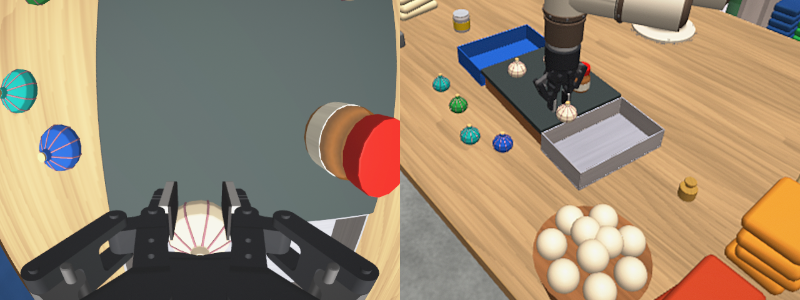

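The bulb stays nested between the fingers at the pan-side edge, and the jar hasn't moved. Pushing it over.

>>> move_arm --pt "-0.3 1 7 0 0 0 0" --pt "-0.3 2 14 0 0 0 0" --pt "-0.3 3 21 0 0 0 0" --pt "-0.3 4 28 0 0 0 0" --pt "-0.3 5 34 0 0 0 0"

```text
clock: 3.83
position: [612.1, 160.9, 69.3]
ee_rot: [-0.658, 0.753, -0.0, 0.0]
contact_force: [0.4, -0.7, 0.7]
gripper_width: 30.0
```

```bash
python3 - <<'E'
from h import *
W=optics.get_image("wrist");S=optics.get_image("scene")
cv2.imwrite("pics/w4.png",np.hstack([cv2.resize(W["frame"],(400,300)),S["frame"][150:450,200:600]]))
s=readout.read_state();print(s["clock"],s["position"],s["contact_force"])
E
```

```text
3.9333 [612.2236489  161.21390833  69.31654487] [-0.44208875 -0.37228117 -0.89665879]
```

View pics/w4.png

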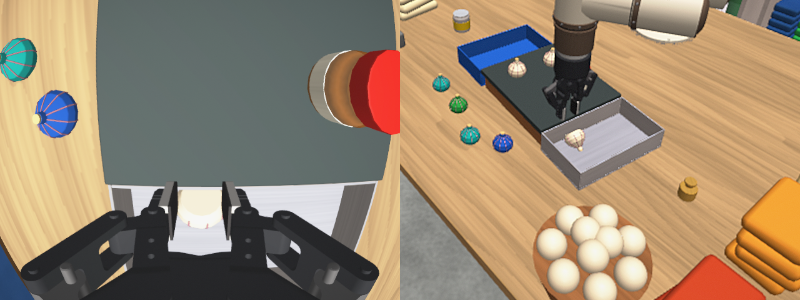

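Bulb 1 has dropped into the steel pan. Lifting and going behind the other far-row bulb.

>>> move_arm --pt "-0.3 0 0 40 0 0 0" --pt "-0.3 0 -5 75 0 0 0" --pt "-0.3 -5 -45 80 0 0 0" --pt "-0.3 -10 -85 80 0 0 0" --pt "-0.3 -15 -125 80 0 0 0"

```text
clock: 4.35
position: [596.9, 34.3, 150.5]
ee_rot: [-0.658, 0.753, -0.0, 0.001]
contact_force: [0.0, -0.6, -0.1]
gripper_width: 29.7
```

>>> move_arm --pt "-0.3 -5 -40 0 0 0 0" --pt "-0.3 -10 -80 0 0 0 0" --pt "-0.3 -15 -115 0 0 0 0" --pt "-0.3 -18 -132 0 0 0 0" --pt "-0.3 -18 -132 0 0 0 0"

```text
clock: 4.77
position: [577.7, -100.5, 149.3]
ee_rot: [-0.656, 0.755, 0.0, -0.0]
contact_force: [0.0, 1.3, 0.2]
gripper_width: 29.9
```

```bash
python3 - <<'E'
from h import *
np.set_printoptions(precision=1,suppress=True)
W=optics.get_image("wrist");S=optics.get_image("scene");D=optics.get_image("side")
cv2.imwrite("pics/w5.png",np.hstack([D["frame"][150:450,100:500],S["frame"][150:450,200:600]]))
s=readout.read_state();print(s["clock"],s["position"],s["contact_force"])
for n,P,f in(("W",W,1),("S",S,0),("D",D,0)):
  for r in nets.silhouettes("garlic1",P):
    e=np.array(r["extent"]); print(n,round(r["conf"],2),e,atz(P,((e[0]+e[2])/2,(e[1]+e[3])/2),80,f)[:2])
E
```

```text
4.9167 [579.  -96.9 149.4] [ 0.5  0.5 -0.1]
W 0.92 [175.9 419.5 209.9 445.3] [700.   34.7]
W 0.84 [436.1 307.  497.2 355.5] [484.1 -32.3]
W 0.79 [285.2 299.4 355.3 364.4] [583.6 -49.7]
W 0.73 [ 91.1 121.4 143.5 183.5] [ 692.6 -185.1]
W 0.71 [107.5 242.3 159.1 298.5] [ 700.7 -107.8]
W 0.69 [110.5 353.  139.2 375.7] [735.7 -35.1]
S 0.84 [293.1 283.9 313.9 301.9] [782.9 144.7]
S 0.8 [364.9 280.6 381.8 301.9] [668.9 235.4]
S 0.65 [251.4 241.6 265.1 262. ] [778.6 -28.2]
S 0.62 [307.8 210.9 326.1 226.7] [589.4 -41.1]
S 0.56 [261.6 276.4 278.3 294.3] [823.  81.]
S 0.52 [230.8 221.4 251.1 242.8] [ 767.9 -119.1]
S 0.42 [253.  157.3 268.4 183.6] [ 555.6 -343. ]
S 0.34 [280.9 188.7 421.6 295.7] [589.6  85.6]
D 0.97 [402.1 291.4 426.8 313.6] [ 649.5 -247.1]
D 0.77 [352.4 243.8 371.2 266.2] [704.7 -61. ]
D 0.75 [304.5 262.8 328.8 284.4] [580.9 -54.7]
D 0.61 [368.9 265.9 391.2 290.9] [ 663.6 -151. ]
D 0.57 [256.6 275.2 283.  298. ] [482.2 -31.4]
D 0.52 [330.6 242.1 340.4 259.1] [675.3  -8.8]
D 0.48 [254.1 241.6 266.8 248.2] [565.6 122.7]
```

View pics/w5.png

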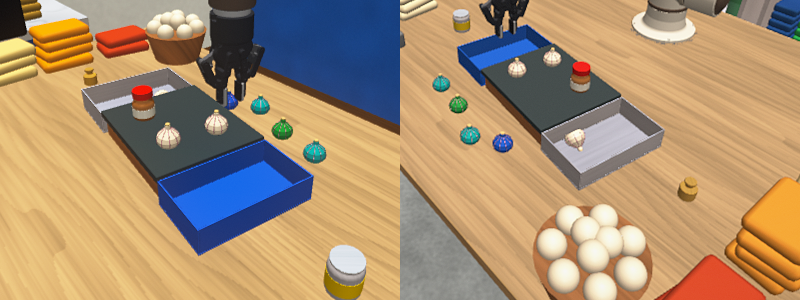

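>>> move_arm --pt "-0.3 0 0 -30 0 0 0" --pt "-0.3 0 0 -60 0 0 0" --pt "-0.3 0 0 -73 0 0 0" --pt "-0.3 0 0 -78 0 0 0" --pt "-0.3 0 0 -80 0 0 0"

```text
clock: 5.48
position: [578.8, -96.2, 68.3]
ee_rot: [-0.658, 0.753, 0.0, -0.001]
contact_force: [0.8, 1.0, -0.3]
gripper_width: 29.7
```

>>> move_arm --pt "-0.3 1 8 0 0 0 0" --pt "-0.3 2 16 0 0 0 0" --pt "-0.3 3 24 0 0 0 0" --pt "-0.3 4 32 0 0 0 0" --pt "-0.3 5 40 0 0 0 0"

```text
clock: 5.9
position: [584.6, -55.8, 70.3]
ee_rot: [-0.658, 0.753, -0.001, 0.001]
contact_force: [0.0, -0.2, 0.8]
gripper_width: 29.6
```

```bash
python3 - <<'E'
from h import *
W=optics.get_image("wrist");S=optics.get_image("scene")
cv2.imwrite("pics/w6.png",np.hstack([cv2.resize(W["frame"],(400,300)),S["frame"][150:450,200:600]]))
s=readout.read_state();print(s["clock"],s["position"],s["contact_force"])
ex=np.array([.991,-.135]);ey=np.array([.135,.991])
p=atz(S,(373,291),24)[:2]; q=p-[545,28]; print(p,q@ex,q@ey)
E
```

```text
6.0 [584.55671844 -55.4230189   69.91347104] [-0.39356734  0.38173346 -0.11966809]
[624.65492747 197.12620851] 56.10599497891357 178.35748784211796
```

View pics/w6.png

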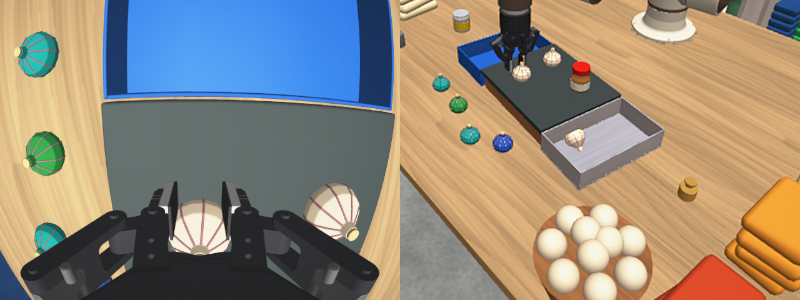

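>>> move_arm --pt "-0.3 1 9 0 0 0 0" --pt "-0.3 2.5 19 0 0 0 0" --pt "-0.3 4 29 0 0 0 0" --pt "-0.3 5 39 0 0 0 0" --pt "-0.3 6 48 0 0 0 0"

```text
clock: 6.42
position: [590.2, -7.8, 69.3]
ee_rot: [-0.658, 0.753, -0.0, 0.0]
contact_force: [-0.1, -0.8, 0.6]
gripper_width: 29.8
```

>>> move_arm --pt "-0.3 1 9 0 0 0 0" --pt "-0.3 2.5 19 0 0 0 0" --pt "-0.3 4 29 0 0 0 0" --pt "-0.3 5 39 0 0 0 0" --pt "-0.3 6 48 0 0 0 0"

```text
clock: 6.83
position: [596.1, 40.2, 69.3]
ee_rot: [-0.658, 0.753, 0.0, -0.0]
contact_force: [0.7, 0.0, 0.4]
gripper_width: 30.4
```

```bash
python3 - <<'E'
from h import *
W=optics.get_image("wrist");S=optics.get_image("scene")
cv2.imwrite("pics/w7.png",np.hstack([cv2.resize(W["frame"],(400,300)),S["frame"][150:450,200:600]]))
s=readout.read_state();print(s["clock"],s["position"],s["contact_force"])
E
```

```text
6.9333 [596.29504925  40.62246304  69.24104603] [ 0.43466595 -0.45047128  0.63489042]
```

View pics/w7.png

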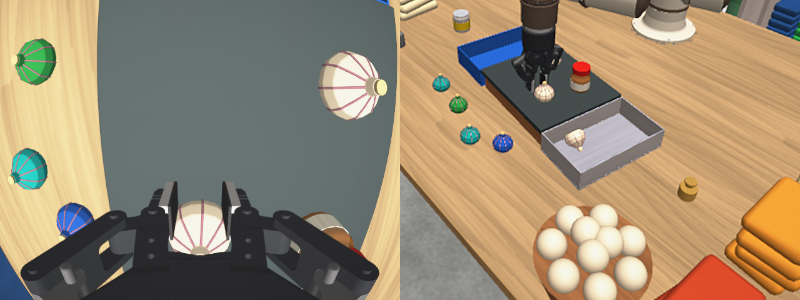

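>>> move_arm --pt "-0.3 1 10 0 0 0 0" --pt "-0.3 2 20 0 0 0 0" --pt "-0.3 3 30 0 0 0 0" --pt "-0.3 4 40 0 0 0 0" --pt "-0.3 5 50 0 0 0 0"

```text
clock: 7.35
position: [601.1, 90.1, 69.3]
ee_rot: [-0.658, 0.753, 0.0, -0.0]
contact_force: [-0.5, -0.1, -1.1]
gripper_width: 29.6
```

>>> move_arm --pt "-0.3 1 9 0 0 0 0" --pt "-0.3 1 18 0 0 0 0" --pt "-0.3 -1 26 0 0 0 0" --pt "-0.3 -4 33 0 0 0 0" --pt "-0.3 -6 40 0 0 0 0"

```text
clock: 7.77
position: [594.5, 129.7, 69.3]
ee_rot: [-0.658, 0.753, 0.0, -0.0]
contact_force: [-0.0, -0.9, 0.0]
gripper_width: 29.8
```

```bash
python3 - <<'E'
from h import *
W=optics.get_image("wrist");S=optics.get_image("scene")
cv2.imwrite("pics/w8.png",np.hstack([cv2.resize(W["frame"],(400,300)),S["frame"][150:450,200:600]]))
s=readout.read_state();print(s["clock"],s["position"],s["contact_force"])
E
```

```text
7.8667 [594.59017203 130.09256876  69.41484846] [ 0.33910681 -0.07633169  0.29709521]
```

View pics/w8.png

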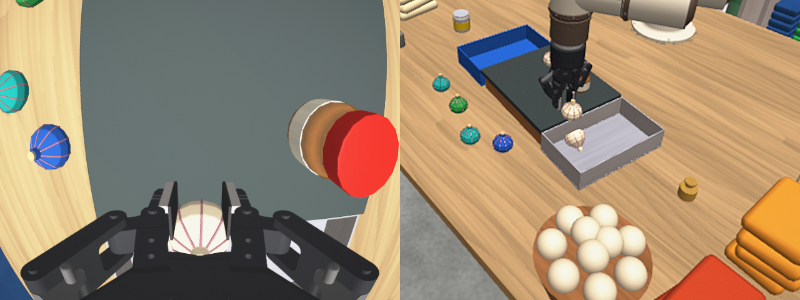

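>>> move_arm --pt "-0.3 -2 7 0 0 0 0" --pt "-0.3 -4 14 0 0 0 0" --pt "-0.3 -6 21 0 0 0 0" --pt "-0.3 -7 28 0 0 0 0" --pt "-0.3 -7 35 0 0 0 0"

```text
clock: 8.28
position: [587.7, 164.8, 69.4]
ee_rot: [-0.658, 0.753, 0.0, -0.0]
contact_force: [0.6, 0.9, -0.1]
gripper_width: 30.3
```

```bash
python3 - <<'E'
from h import *
W=optics.get_image("wrist");S=optics.get_image("scene")
cv2.imwrite("pics/w9.png",np.hstack([cv2.resize(W["frame"],(400,300)),S["frame"][150:450,200:600]]))
s=readout.read_state();print(s["clock"],s["position"],s["contact_force"])
E
```

```text
8.3833 [588.09891044 165.30487736  69.36359845] [-0.21219811  0.07050642 -0.09850604]
```

View pics/w9.png

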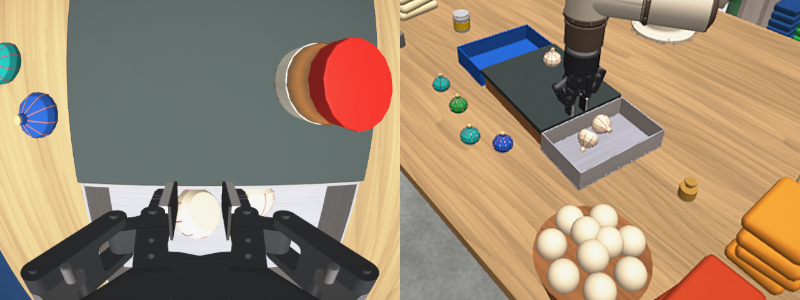

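Two bulbs are in the pan. Now going behind the last one, which is blocked by the jar, with the cup turned to push it towards the far row first.

>>> move_arm --pt "-0.3 0 0 40 0 0 0" --pt "-0.3 0 0 80 0 0 0" --pt "-0.3 0 -10 105 0 0 -0.1" --pt "-0.3 -10 -45 105 0 0 -0.2" --pt "-0.3 -20 -83 105 0 0 -0.3"

```text
clock: 8.8
position: [569.2, 81.8, 176.5]
ee_rot: [-0.537, 0.844, -0.0, 0.003]
contact_force: [0.2, -0.2, -1.0]
gripper_width: 30.0
```

>>> move_arm --pt "-0.3 -25 -30 0 0 0 -0.12" --pt "-0.3 -52 -60 0 0 0 -0.24" --pt "-0.3 -80 -90 0 0 0 -0.36" --pt "-0.3 -108 -115 0 0 0 -0.48" --pt "-0.3 -136 -128 0 0 0 -0.6"

```text
clock: 9.22
position: [430.1, -49.1, 174.2]
ee_rot: [-0.261, 0.965, -0.0, -0.0]
contact_force: [0.0, -0.5, -0.2]
gripper_width: 29.9
```

>>> move_arm --pt "-0.3 0 0 0 0 0 -0.1" --pt "-0.3 0 0 -10 0 0 -0.147" --pt "-0.3 0 0 -20 0 0 -0.147" --pt "-0.3 0 0 -20 0 0 -0.147"

```text
clock: 9.55
position: [430.5, -47.4, 153.1]
ee_rot: [-0.193, 0.981, 0.0, -0.001]
contact_force: [-0.3, -0.2, -0.4]
gripper_width: 30.1
```

```bash
python3 - <<'E'
from h import *
np.set_printoptions(precision=1,suppress=True)
W=optics.get_image("wrist");S=optics.get_image("scene");D=optics.get_image("side")
cv2.imwrite("pics/w10.png",np.hstack([cv2.resize(W["frame"],(400,300)),S["frame"][150:450,200:600]]))
cv2.imwrite("pics/w10d.png",D["frame"])
s=readout.read_state();print(s["clock"],s["position"],s["contact_force"])
for n,P,f in(("W",W,1),("S",S,0),("D",D,0)):
  for r in nets.silhouettes("garlic1",P):
    e=np.array(r["extent"]); print(n,round(r["conf"],2),e,atz(P,((e[0]+e[2])/2,(e[1]+e[3])/2),80,f)[:2])
E
```

```text
9.7 [432.3 -47.  154.7] [-0.1  0.  -0.2]
W 0.84 [289.5 298.3 357.4 372.1] [479.4 -23. ]
W 0.44 [165.9 444.4 181.8 456.7] [645.4 -96.5]
S 0.91 [368.5 291.2 389.3 316. ] [685.9 267.4]
S 0.81 [249.4 243.7 265.9 260.3] [780.  -28.5]
S 0.72 [261.6 276.9 277.5 292.6] [822.5  78.9]
S 0.7 [343.8 195.5 360.7 217.1] [481.1 -24.2]
S 0.66 [401.9 280.1 424.5 298.3] [600.9 285.2]
S 0.64 [292.2 280.4 311.7 304.1] [784.2 141.1]
S 0.51 [235.1 220.4 252.  240.6] [ 759.4 -120.5]
D 0.91 [371.9 268.4 392.6 289.9] [ 664.8 -155.7]
D 0.67 [217.9 241.9 231.2 252.3] [499.1 166.8]
D 0.63 [256.1 273.6 283.1 302.4] [479.1 -35.2]
D 0.61 [401.4 289.5 424.5 313.8] [ 649.5 -243.6]
D 0.6 [321.6 239.2 342.1 262.3] [668.7  -4. ]
D 0.49 [350.6 243.2 367.9 264.4] [704.4 -53.6]
```

View pics/w10.png

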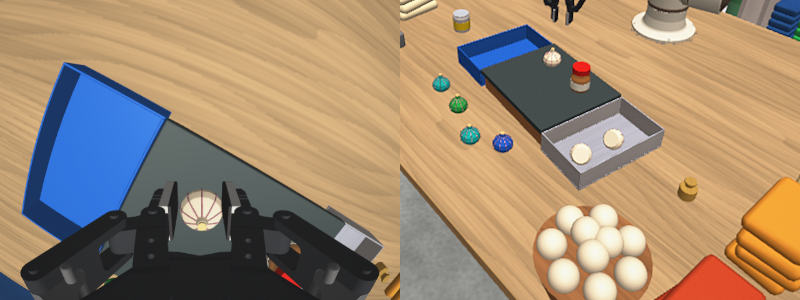

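>>> move_arm --pt "-0.3 0 0 -35 0 0 0" --pt "-0.3 0 0 -65 0 0 0" --pt "-0.3 0 0 -78 0 0 0" --pt "-0.3 0 0 -83 0 0 0" --pt "-0.3 0 0 -85 0 0 0"

```text
clock: 10.27
position: [431.9, -47.0, 68.8]
ee_rot: [-0.193, 0.981, -0.0, -0.001]
contact_force: [0.2, -0.1, 0.2]
gripper_width: 29.9
```

>>> move_arm --pt "-0.3 7.4 3 0 0 0 0" --pt "-0.3 14.8 6 0 0 0 0" --pt "-0.3 22 9 0 0 0 0" --pt "-0.3 29.5 12 0 0 0 0" --pt "-0.3 37 15 0 0 0 0"

```text
clock: 10.68
position: [470.4, -31.5, 70.0]
ee_rot: [-0.193, 0.981, 0.0, 0.001]
contact_force: [-0.2, -0.3, 0.3]
gripper_width: 30.0
```

```bash
python3 - <<'E'
from h import *
W=optics.get_image("wrist");S=optics.get_image("scene")
cv2.imwrite("pics/w11.png",np.hstack([cv2.resize(W["frame"],(400,300)),S["frame"][150:450,200:600]]))
s=readout.read_state();print(s["clock"],s["position"],s["contact_force"])
E
```

```text
10.7833 [471.02568251 -31.26480359  69.7329308 ] [ 0.14964821 -0.30504811 -0.00676103]
```

View pics/w11.png

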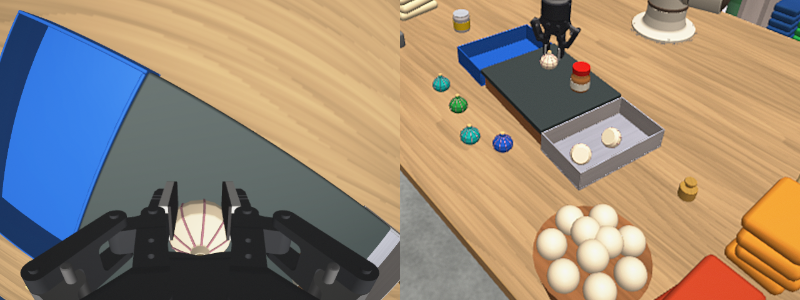

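>>> move_arm --pt "-0.3 8 3 0 0 0 0" --pt "-0.3 17 7 0 0 0 0" --pt "-0.3 26 11 0 0 0 0" --pt "-0.3 36 15 0 0 0 0" --pt "-0.3 45 19 0 0 0 0"

```text
clock: 11.2
position: [515.3, -12.4, 69.3]
ee_rot: [-0.193, 0.981, -0.0, 0.0]
contact_force: [1.2, -0.4, 0.0]
gripper_width: 30.1
```

>>> move_arm --pt "-0.3 9 4 0 0 0 0" --pt "-0.3 18 8 0 0 0 0" --pt "-0.3 28 12 0 0 0 0" --pt "-0.3 37 16 0 0 0 0" --pt "-0.3 46 19 0 0 0 0"

```text
clock: 11.62
position: [561.0, 6.5, 69.2]
ee_rot: [-0.193, 0.981, 0.0, -0.0]
contact_force: [-0.7, -0.3, -0.2]
gripper_width: 29.7
```

```bash
python3 - <<'E'
from h import *
W=optics.get_image("wrist");S=optics.get_image("scene")
cv2.imwrite("pics/w12.png",np.hstack([cv2.resize(W["frame"],(400,300)),S["frame"][150:450,200:600]]))
s=readout.read_state();print(s["clock"],s["position"],s["contact_force"])
E
```

```text
11.7167 [561.8459087    6.66173193  69.31906423] [ 0.25273775  0.23366566 -0.14213664]
```

View pics/w12.png

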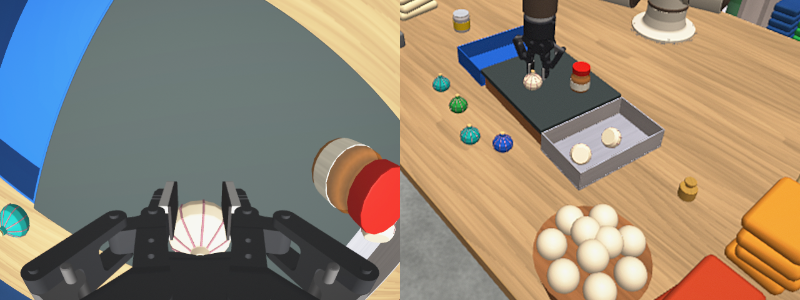

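>>> move_arm --pt "-0.3 -14 -6 0 0 0 0" --pt "-0.3 -14 -6 40 0 0 0" --pt "-0.3 -14 -10 78 0 0 0.1" --pt "-0.3 0 -25 85 0 0 0.22" --pt "-0.3 21 -43 85 0 0 0.34"

```text
clock: 12.13
position: [582.1, -36.5, 159.1]
ee_rot: [-0.36, 0.933, -0.001, 0.004]
contact_force: [0.3, -0.1, -0.7]
gripper_width: 29.9
```

>>> move_arm --pt "-0.3 0 0 0 0 0 0.12" --pt "-0.3 0 0 0 0 0 0.24" --pt "-0.3 0 0 0 0 0 0.36" --pt "-0.3 0 0 0 0 0 0.48" --pt "-0.3 0 0 0 0 0 0.6"

```text
clock: 12.55
position: [580.5, -37.2, 154.2]
ee_rot: [-0.619, 0.786, 0.0, -0.0]
contact_force: [0.2, -0.3, -0.1]
gripper_width: 29.8
```

>>> move_arm --pt "-0.3 0 0 0 0 0 0.107" --pt "-0.3 0 0 0 0 0 0.107"

```text
clock: 12.72
position: [580.6, -37.1, 154.3]
ee_rot: [-0.658, 0.753, 0.0, -0.0]
contact_force: [-0.1, -0.3, -0.3]
gripper_width: 29.9
```

```bash
python3 - <<'E'
from h import *
np.set_printoptions(precision=3,suppress=True)
W=optics.get_image("wrist");S=optics.get_image("scene")
cv2.imwrite("pics/w13.png",np.hstack([cv2.resize(W["frame"],(400,300)),S["frame"][150:450,200:600]]))
s=readout.read_state();print(s["clock"],s["position"],s["ee_rot"])
for n,P,f in(("W",W,1),("S",S,0)):
  for r in nets.silhouettes("garlic1",P):
    e=np.array(r["extent"]); print(n,round(r["conf"],2),e,atz(P,((e[0]+e[2])/2,(e[1]+e[3])/2),80,f)[:2])
E
```

```text
12.8167 [580.681 -37.03  154.275] [-0.657  0.754  0.    -0.   ]
W 0.95 [ 94.7 169.8 145.5 227.9] [703.477 -91.317]
W 0.76 [286.1 297.6 353.1 365.1] [586.882  16.127]
W 0.71 [ 91.2 292.  138.3 341.9] [734.968  -8.693]
W 0.55 [ 89.5  45.9 141.8 108.7] [ 692.605 -170.207]
S 0.94 [370.9 292.8 390.7 316.7] [685.265 272.066]
S 0.82 [324.9 216.3 342.8 240.2] [583.733  17.128]
S 0.82 [260.8 277.4 277.2 294.3] [825.381  80.894]
S 0.74 [248.8 246.3 265.5 259.8] [783.074 -26.088]
S 0.67 [292.5 280.4 311.5 304.2] [784.201 141.276]
S 0.64 [233.8 222.  250.1 242. ] [ 765.793 -117.837]
S 0.61 [400.8 277.2 421.2 297.9] [600.593 278.975]
```

View pics/w13.png

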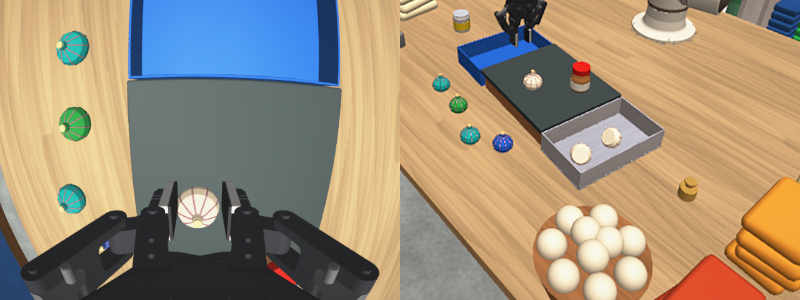

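>>> move_arm --pt "-0.3 0 0 -35 0 0 0" --pt "-0.3 0 0 -65 0 0 0" --pt "-0.3 0 0 -78 0 0 0" --pt "-0.3 0 0 -83 0 0 0" --pt "-0.3 0 0 -85 0 0 0"

```text
clock: 13.33
position: [580.6, -37.1, 68.4]
ee_rot: [-0.658, 0.753, 0.0, -0.001]
contact_force: [-0.5, -0.5, 0.3]
gripper_width: 29.8
```

>>> move_arm --pt "-0.3 1 8 0 0 0 0" --pt "-0.3 2 16 0 0 0 0" --pt "-0.3 3.5 24 0 0 0 0" --pt "-0.3 5 32 0 0 0 0" --pt "-0.3 6.5 40 0 0 0 0"

```text
clock: 13.75
position: [588.1, 4.2, 70.3]
ee_rot: [-0.658, 0.753, -0.0, 0.001]
contact_force: [-0.3, -0.4, 0.5]
gripper_width: 29.8
```

>>> move_arm --pt "-0.3 2 9 0 0 0 0" --pt "-0.3 4 19 0 0 0 0" --pt "-0.3 6 29 0 0 0 0" --pt "-0.3 8 39 0 0 0 0" --pt "-0.3 10 48 0 0 0 0"

```text
clock: 14.17
position: [597.7, 52.2, 69.3]
ee_rot: [-0.658, 0.753, -0.0, -0.0]
contact_force: [0.8, -0.9, 1.1]
gripper_width: 30.0
```

```bash
python3 - <<'E'
from h import *
W=optics.get_image("wrist");S=optics.get_image("scene")
cv2.imwrite("pics/w14.png",np.hstack([cv2.resize(W["frame"],(400,300)),S["frame"][150:450,200:600]]))
s=readout.read_state();print(s["clock"],s["position"],s["contact_force"])
ex=np.array([.991,-.135]);ey=np.array([.135,.991])
for u in [(381,305),(411,288)]:
  q=atz(S,u,22)[:2]-[545,28]; print(q@ex,q@ey)
E
```

```text
14.2667 [598.01373077  52.72761554  69.21812218] [-0.10918217  0.18619061  0.45486614]
66.94543047990283 220.71746842778958
-24.50239326426449 216.01388111306218
```

View pics/w14.png

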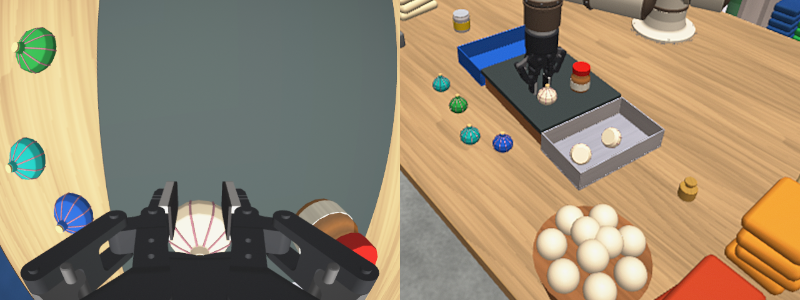

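>>> move_arm --pt "-0.3 1 10 0 0 0 0" --pt "-0.3 2 20 0 0 0 0" --pt "-0.3 3 30 0 0 0 0" --pt "-0.3 4 40 0 0 0 0" --pt "-0.3 5 50 0 0 0 0"

```text
clock: 14.68
position: [602.5, 102.1, 69.3]
ee_rot: [-0.658, 0.753, 0.0, -0.0]
contact_force: [0.2, -0.1, -0.6]
gripper_width: 29.9
```

>>> move_arm --pt "-0.3 -1 6 0 0 0 0" --pt "-0.3 -3 12 0 0 0 0" --pt "-0.3 -5 18 0 0 0 0" --pt "-0.3 -7 23 0 0 0 0" --pt "-0.3 -9 28 0 0 0 0"

```text
clock: 15.1
position: [593.1, 129.4, 69.3]
ee_rot: [-0.658, 0.753, 0.0, -0.0]
contact_force: [0.8, 0.0, -1.0]
gripper_width: 30.0
```

>>> move_arm --pt "-0.3 -2 6 0 0 0 0" --pt "-0.3 -4 12 0 0 0 0" --pt "-0.3 -6 18 0 0 0 0" --pt "-0.3 -7 24 0 0 0 0" --pt "-0.3 -7 30 0 0 0 0"

```text
clock: 15.52
position: [586.2, 159.6, 69.3]
ee_rot: [-0.658, 0.753, 0.0, -0.0]
contact_force: [0.1, -0.2, -0.0]
gripper_width: 29.8
```

```bash
python3 - <<'E'
from h import *
W=optics.get_image("wrist");S=optics.get_image("scene")
cv2.imwrite("pics/w15.png",np.hstack([cv2.resize(W["frame"],(400,300)),S["frame"][150:450,200:600]]))
s=readout.read_state();print(s["clock"],s["position"],s["contact_force"])
E
```

```text
15.6167 [586.61395767 160.07724706  69.37210001] [0.26286814 0.28292419 0.63602869]
```

View pics/w15.png

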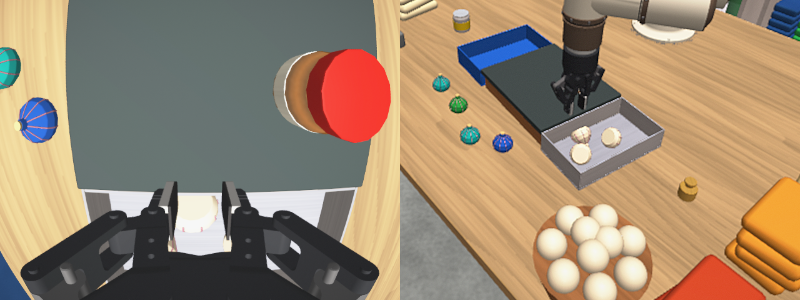

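All three bulbs are in the pan. Lifting clear and checking.

>>> move_arm --pt "-0.3 0 0 35 0 0 0" --pt "-0.3 0 0 75 0 0 0" --pt "-0.3 0 0 115 0 0 0" --pt "-0.3 0 -40 145 0 0 0" --pt "-0.3 0 -80 160 0 0 0"

```text
clock: 16.03
position: [588.1, 88.6, 229.9]
ee_rot: [-0.659, 0.752, -0.001, 0.003]
contact_force: [1.3, -0.2, -0.2]
gripper_width: 30.1
```

>>> move_arm --pt "-0.3 0 -40 0 0 0 0" --pt "-0.3 0 -80 0 0 0 0" --pt "-0.3 0 -80 0 0 0 0" --pt "-0.3 0 -80 0 0 0 0" --pt "-0.3 0 -80 0 0 0 0"

```text
clock: 16.45
position: [586.4, 7.0, 225.6]
ee_rot: [-0.657, 0.754, 0.0, -0.0]
contact_force: [-0.5, 0.6, 0.2]
gripper_width: 29.9
```

```bash
python3 - <<'E'
from h import *
D=optics.get_image("side");S=optics.get_image("scene")
cv2.imwrite("pics/w16.png",np.hstack([D["frame"][170:470,100:500],S["frame"][150:450,200:600]]))
cv2.imwrite("pics/w17.png",cv2.resize(S["frame"][170:350,250:510],None,fx=3,fy=3))
s=readout.read_state();print(s["clock"],s["position"],s["contact_force"])
for o in["jar","weight","tin"]: print(o,[x["uv"] for x in nets.tip_of(o,S)[:1]],[x["uv"] for x in nets.tip_of(o,D)[:1]])
E
```

```text
16.55 [586.53907314   8.1722285  225.53756478] [-0.39501611  0.40791905  0.70380298]
jar [[380.3, 306.3]] [[242.4, 265.2]]
weight [[483.7, 343.6]] [[193.4, 233.4]]
tin [[260.0, 177.1]] [[443.6, 438.4]]
```

View pics/w16.png

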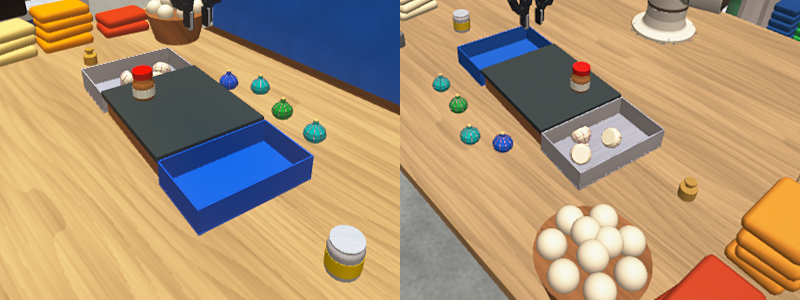

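View pics/w17.png

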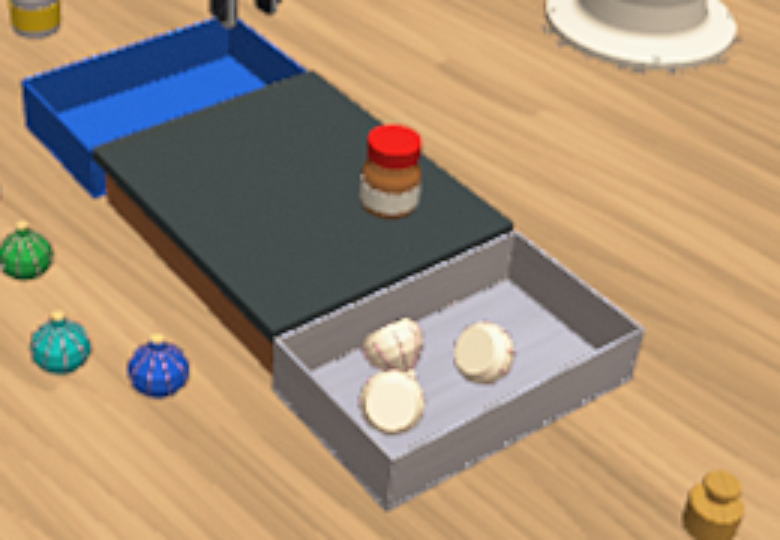

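The pictures show all three bulbs lying in the steel pan, with the jar, weight, tin and look-alikes where they were. The robot is clear of everything.

```bash
python3 -c "
from bench import workorder; print(workorder.job_done())"
```

```text
the job is handed in; nothing more can be done
None
```

All three garlic bulbs are in the steel pan, and I handed the job in at about 16.6 s of the 64 s allowed. I pushed them one at a time with the fingers held 30 mm apart. The bulb behind the jar went sideways into the far row first, then along it into the pan.

- **Bulbs:** the last pictures show all three lying in the pan, on their sides. They were never gripped: the opening stayed at 30 mm.
- **Forces:** the readings printed during the pushes stayed around 1 N.
- **Other objects:** the jar, brass weight and yellow tin show in the same places as at the start, within about 3 pixels. The blue, green and turquoise look-alikes also look undisturbed, and the gripper was lifted clear.
- **One disagreement:** in the final scene view the network reported the jar at pixel (380,306), which is on a bulb in the pan. The picture itself and the side view, at (242,265) against (245,267) at the start, show the jar still standing in its place on the slab.

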